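Nudge a steel sample home on the spark stand and start the measurement

ROBOT

A 7-joint arm with a two-finger parallel gripper is mounted at the origin on the work surface. World frame = base frame: x ahead of the robot, y to its left, z up, the work surface at z = 0. Lengths are in m, angles in rad, forces in N, time in s.
With the tool pointing down it reaches from about 0.425 to 0.8 m from the base axis. Payload 8.3 kg.
Tool frame: the origin (TCP) lies at the very end of the fingers, on their centre line; the grasp point (between the pads) lies 19 mm behind it; z points along the fingers, y is the line along which they close (so a half turn about z gives the same grasp; the last joint's range is limited). The gripper opens to 85 mm and grips with 20 to 120 N. Pads are 22 mm wide; open, the fingers measure 114 mm over their backs; the gripper's body (76 mm by 85 mm) begins 54 mm behind the grasp point. The pads swing forward as they close: fully open they stand 13 mm farther back than shut.
Start: joints at [-1.291, 0.383, 0.016, 1.37, -0.006, 1.388, -0.046], TCP at [0.21, 0.589, 0.231] pointing down, gripper open.
Joint ranges: [-2.95, 2.95], [-0.25, 2.06], [-1.52, 1.56], [0.18, 2.33], [-1.44, 4.58], [0.02, 2.06], [-3.01, 3.01]. Speed limits (rad/s): [2.39, 2.39, 3.01, 3.01, 3.14, 3.14, 3.14].

INTERFACE

Orientations are given as a rotation vector (axis times angle).
In Python, from bench import ctrl gives the robot as it stands.
- The arm moves only by the tool play_rows, never from a script. Its arguments are lists of equal length, an entry for each row: "linear": the shift along the world's x, y, z in units of 0.1 m (1.0 is 0.1 m), a list of three; "roll": the turn about the world's z in units of 2 pi rad (1.0 is 2 pi rad). In form: {"linear": [[x, y, z], ...], "roll": [roll, ...]}. A call has 1 to 20 rows; each row is the pose to reach, as a shift and turn from the pose commanded when the call began, turning the shorter way round; what a row does not reach only later rows make up. A row lasts 1/8 s, in which the tool goes at most 62.5 mm and 10.7 degrees, less where a joint would pass 70% of its speed; a pose out of reach is approached as far as the arm can. A call with a number of a shift or a turn outside -1 to 1 is refused whole. A call with a gripper value outside its range is refused whole. "gripper" is the opening, from -1 (shut) to 1 (fully open), set as the call begins (left out, the last holds). The fingers move at their own pace and stop on an object; "squeeze" is the grip in N (left out, the last holds). Time passes only in rows, so rows that repeat a pose let the fingers close. It gives the time, the measured TCP pose, the force, the opening and the grip force at its end, in the units of the state.
- ctrl.get_state(): the state, without advancing time (a new reading comes with each control period).
- ctrl.read_camera(name): name is "scene" or "side" or "wrist"; returns a dict with "pixels" (384x512x3 uint8, red, green, blue), "range_z" (384x512 float32, m along the optical axis (not along the pixel's ray), 0 where there is no reading), "camera_matrix" (3x3 intrinsics, pixels), "rvec" (rotation vector, rad) and "tvec" (3), from world to camera coordinates, as OpenCV has them; the wrist camera has in their place "mount" (4x4, takes a point from camera to tool coordinates, whose origin is the TCP and whose axes are the flange's). Camera axes: x right, y down, z forward; pixel columns grow to the right and rows downward; lengths in m; the calibration is good to about 2 mm. A picture is of the moment at which its call begins: read the wrist's pose just before it.
- ctrl.sign_off(): hands the job in; it is judged then, once.
The state is a dict: "time_s": time; "joint_positions": joint angles; "joint_velocities": joint speeds; "joint_torque": joint torques, N m; "position": TCP position; "tcp_rot": TCP orientation; "force": force on the tool from outside, world axes, zero at the start; "ft_torque": the same for the moment, N m; "gripper_width": finger opening in m; "grip_force": force on a finger pad.
Only numpy, scipy, OpenCV 4.12 (cv2) and the standard library are available. Lean on these libraries where they do the work, as an engineer would, in place of code of your own. Each camera call takes 0.05 s, during which the arm holds its last target. There are 200 camera calls.

TASK

Push the large round steel sample across the plate of the spark stand until it sits fully home in the V-stop, against both of its jaws and over the spark opening. Slide it with the fingertips without lifting or tipping it, and leave the small disc, the square block, the gas knob, the bottle and the brass weight as they are. Only when the sample is home, press the start button all the way down, then let go of it and leave the sample home.

Things in the scene. Friction and masses are not known exactly. Their poses are not given: they have to be found in the camera images.
- sample: The large round steel sample: a plain bright upright cylinder, 44 mm diameter, 22 mm tall, about 0.26 kg. It stands on the plate of the spark stand, in one of three places (middle, left, right) about 105 mm from the home point on the V's open side; the other samples are in the others. Origin: centre of its underside; z up. It slides on the plate under a push of about 1 to 3 N.
- small_disc: A smaller steel disc, 28 mm diameter, 20 mm tall, on the same plate; leave it. Origin: centre of its underside.
- square_block: A square steel block, 30 x 30 mm, 20 mm tall, on the same plate, at any yaw; leave it. Origin: centre of its underside.
- home (a point): The home point: on the stand's plate, 30 mm above the bench, at the centre of the spark opening (black spot of 12 mm in a brass ring of 18 mm). The sample's origin is exactly here when it rests against both jaws. x axis: the V-stop's line of symmetry, pointing into the V, roughly away from the robot (yaw within 0.35 rad); z up.
- stand: The spark stand: a fixed white box with a flat dark steel plate on top, 220 mm (x) x 240 mm (y) x 30 mm tall, carrying the V-stop and the three samples. Origin: centre of its underside; same axes as the home point, which is 45 mm along its +x.
- v_corner (a point): The inner corner of the V-stop, at plate height, 25.4 mm from the home point along +x. The V-stop is two fixed aluminium bars, 14 mm tall, 12 mm thick, 55 mm long; their inner faces run from this corner at 60 degrees either side of the -x axis, so the V opens towards -x (120 degrees).
- start_top (a point): The centre of the top of the start button: a grey round push button, 36 mm diameter, in a black collar, on a fixed grey box 90 x 90 x 40 mm that stands left or right of the spark stand. It is pressed straight down; its top is about 62 mm above the bench.
- start (a joint): Travel of the start button: 0 is up, 0.006 m is fully down (about 5 N, then a hard stop); a spring returns it.
- gas (a joint): Angle of the gas knob, a grey bar-shaped knob on the other grey box; leave it as it is.
- gas_box: The other grey box, 90 x 90 x 40 mm, fixed, with the gas knob on top (total height about 84 mm), on the other side of the spark stand from the start button. Origin: centre of its underside.
- alcohol: A white bottle with a black cap, 60 mm diameter, 110 mm tall, right of the spark stand, beyond the grey box there. Origin: centre of its underside.
- weight: A brass weight with a knob, 40 mm diameter, 50 mm tall, left of the spark stand, beyond the grey box there. Origin: centre of its underside.
Mind the look-alikes: they are no part of the job. What is shaped like the sample but green is not meant.

How it is judged:
By the outcome, as a careful person would: the job done as asked, in the order asked, and still so for the second after the job is handed in, with the robot touching nothing.
It also fails if it takes over 58 s, if anything falls off the work surface, if the arm or the gripper's body presses on something with over 40 N, if the wrist force passes 120 N, or if a joint passes its speed limit or range.

## Working session

There is one attempt and no reset: what is moved stays moved. The work goes in short steps, Python scripts to look and compute and a tool call to move; the robot and the scene stay as the last step left them, time stands still between calls to the robot, and variables do not carry over. Pictures are saved under pics/ and viewed, at most 10 in all, crops included, and the job is handed in when it is done.

Besides the shell and the picture viewer there is one more tool, called after "Call:" by a JSON object that holds its "fn" and its "kwargs", one argument or row to a line. play_rows: Moves the arm, as the interface text tells. Shifts and turns lie within -1 to 1; 1 stands for 0.1 m of shift or 2 pi rad of turn. Its arguments: {"type":"object","properties":{"linear":{"type":"array"},"roll":{"type":"array"},"gripper":{"type":"number"},"squeeze":{"type":"number"}},"required":["linear","roll"]}

```bash
mkdir -p pics
cat > h.py <<'E'
import numpy as np, cv2
from bench import ctrl
def cam(n):
    c=ctrl.read_camera(n)
    K=np.array(c["camera_matrix"]);R=cv2.Rodrigues(np.array(c["rvec"],float))[0];t=np.array(c["tvec"],float).ravel()
    return c,K,R,t
def ray(K,R,t,u,v,z):
    o=-R.T@t; d=R.T@np.linalg.solve(K,[u,v,1.]); return o+d*(z-o[2])/d[2]
def cloud(c,K,R,t):
    Z=c["range_z"];v,u=np.indices(Z.shape)
    P=np.stack([(u-K[0,2])/K[0,0]*Z,(v-K[1,2])/K[1,1]*Z,Z],-1)
    W=(P-t)@R; W[Z==0]=np.nan; return W
E
python3 - <<'E'
from h import *
ims=[]
for n in("scene","side"):
    c,K,R,t=cam(n); np.savez(n+".npz",K=K,R=R,t=t,px=c["pixels"],Z=c["range_z"])
    print(n,-R.T@t,K[0,0]); ims.append(c["pixels"])
    cv2.imwrite(f"pics/{n}.png",cv2.resize(c["pixels"][...,::-1],(768,576),interpolation=cv2.INTER_CUBIC))
s=ctrl.get_state();print({k:np.round(v,3) for k,v in s.items()})
E
```

```text
scene [1.02293221 0.5481063  0.61330808] 364.46696554879776
side [ 0.0286954  -0.46712744  0.5315577 ] 377.9275349958515
{'time_s': np.float64(0.1), 'joint_positions': array([-1.291,  0.384,  0.016,  1.371, -0.006,  1.388, -0.047]), 'joint_velocities': array([-0.001, -0.004,  0.001, -0.001,  0.002,  0.001, -0.002]), 'joint_torque': array([ 3.0000e-03, -6.2914e+01,  8.4700e-01, -3.7276e+01,  1.7000e-02,
        1.0000e-02, -0.0000e+00]), 'position': array([0.21 , 0.588, 0.23 ]), 'tcp_rot': array([-5.360e-01, -3.095e+00,  3.000e-03]), 'force': array([ 0.419,  0.074, -0.177]), 'ft_torque': array([-0.012,  0.014,  0.035]), 'grip_force': np.float64(0.0), 'gripper_width': np.float64(0.086)}
```

View pics/scene.png

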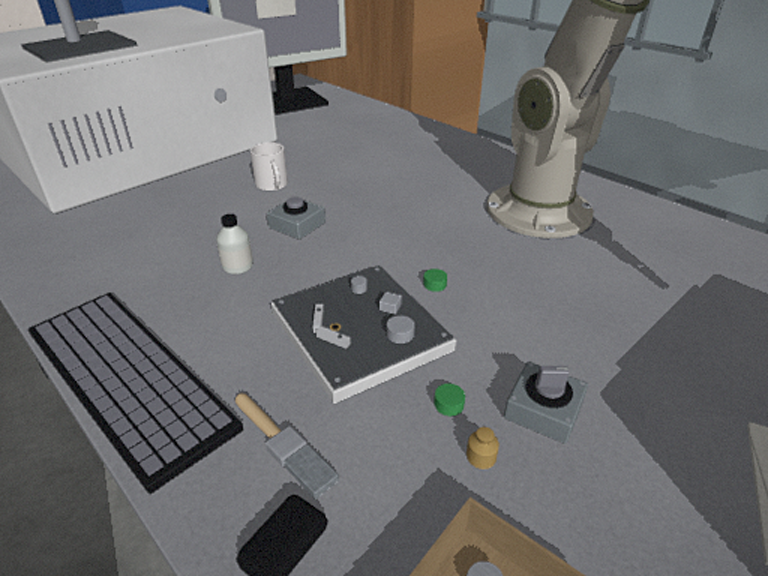

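View pics/side.png

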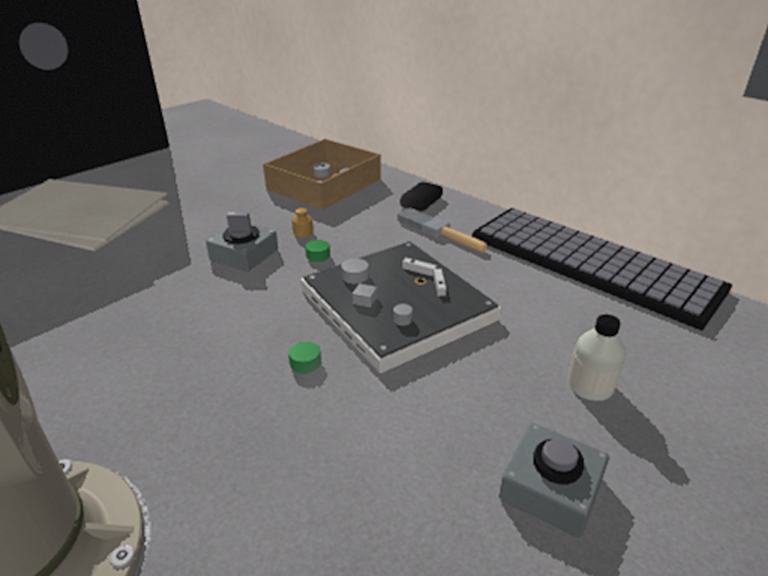

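The scene view shows three candidates on the plate, in 768-wide pixels:
- **Left:** large bright cylinder at (400,328) in scene, (355,270) in side.
- **Middle:** square block at (390,302).
- **Right:** small disc at (359,284).

The green discs at (435,280) and (450,400) are look-alikes off the plate. The large round steel one on the left fits the description. The start button is on the right, at (295,205) in scene and (560,457) in side. The gas knob is on the left. Next I'll measure these and make one enlarged crop to confirm.

```bash
cat > m.py <<'E'
from h import *
for n in("scene","side"):
    d=np.load(n+".npz");K,R,t,px=d["K"],d["R"],d["t"],d["px"];W=cloud({"range_z":d["Z"]},K,R,t)
    hsv=cv2.cvtColor(px,cv2.COLOR_RGB2HSV); z=W[...,2]
    reg=(W[...,0]>.3)&(W[...,0]<.9)&(abs(W[...,1])<.35)
    # plate
    m=(reg&(abs(z-.03)<.008)).astype(np.uint8)
    k,l,s,c=cv2.connectedComponentsWithStats(m); i=1+np.argmax(s[1:,4])
    p=W[l==i][:,:2].astype(np.float32); r=cv2.minAreaRect(p); print(n,"plate",np.round(r[0],4),np.round(r[1],3),round(r[2],2),"z",np.round(np.median(W[l==i][:,2]),4))
    x0,y0,w,h=s[i,:4]
    crop=px[y0-20:y0+h+5,x0-5:x0+w+5,::-1]; np.save(n+"_roi.npy",[x0,y0,w,h])
    cv2.imwrite(f"pics/{n}_crop.png",cv2.resize(crop,None,fx=5,fy=5,interpolation=cv2.INTER_CUBIC))
    # ring
    roi=np.zeros(m.shape,bool);roi[y0:y0+h,x0:x0+w]=1
    b=roi&(hsv[...,0]>10)&(hsv[...,0]<30)&(hsv[...,1]>110); v,u=np.nonzero(b); 
    (cu,cv_),ax,a=cv2.minAreaRect(np.c_[u,v].astype(np.float32)); print(" ring",len(u),cu,cv_,ray(K,R,t,cu,cv_,.03).round(4))
    # things above the plate
    m2=(roi&(z>.036)&(z<.07)&reg).astype(np.uint8)
    k,l,s,c=cv2.connectedComponentsWithStats(m2)
    for i in range(1,k):
        if s[i,4]<25: continue
        zt=np.nanpercentile(z[l==i],95); q=W[(l==i)&(z>zt-.004)][:,:2].astype(np.float32)
        print(" obj",c[i].round(0),s[i,4],"top",zt.round(4),"mean",q.mean(0).round(4),"circ",[np.round(a,4) for a in cv2.minEnclosingCircle(q)],"rect",[np.round(a,3) for a in cv2.minAreaRect(q)])
    m3=(reg&(z>.056)&(z<.075)).astype(np.uint8)
    k,l,s,c=cv2.connectedComponentsWithStats(m3)
    for i in range(1,k):
        if s[i,4]<25: continue
        q=W[l==i][:,:2].astype(np.float32)
        print(" hi",c[i].round(0),s[i,4],"z",np.nanmedian(z[l==i]).round(4),"circ",[np.round(a,4) for a in cv2.minEnclosingCircle(q)])
E
python3 m.py; python3 -c "
import cv2;a=cv2.imread('pics/scene_crop.png');b=cv2.imread('pics/side_crop.png');print(a.shape,b.shape)"
```

```text
scene plate [0.5749 0.0284] [0.24  0.219] 77.4 z 0.0286
 ring 17 223.0 217.5 [0.6163 0.0166 0.03  ]
 obj [239. 189.] 88 top 0.0497 mean [ 0.5221 -0.0307] circ [array([ 0.5209, -0.0307]), np.float64(0.0146)] rect [array([ 0.522, -0.032]), array([0.026, 0.024]), np.float64(47.761)]
 obj [260. 201.] 144 top 0.0501 mean [0.5186 0.044 ] circ [array([0.5168, 0.0433]), np.float64(0.0193)] rect [array([0.517, 0.043]), array([0.031, 0.029]), np.float64(25.366)]
 obj [218. 218.] 209 top 0.0444 mean [0.6343 0.0166] circ [array([0.6244, 0.0145]), np.float64(0.0538)] rect [array([0.634, 0.012]), array([0.107, 0.037]), np.float64(77.41)]
 obj [266. 218.] 250 top 0.052 mean [0.5548 0.1033] circ [array([0.5549, 0.1018]), np.float64(0.0225)] rect [array([0.555, 0.103]), array([0.042, 0.04 ]), np.float64(44.007)]
 hi [196. 134.] 59 z 0.0602 circ [array([ 0.4409, -0.3248]), np.float64(0.0186)]
 hi [155. 161.] 159 z 0.0671 circ [array([ 0.6197, -0.2776]), np.float64(0.0292)]
 hi [367. 254.] 129 z 0.0658 circ [array([0.498 , 0.3337]), np.float64(0.0183)]
side plate [0.5675 0.0223] [0.237 0.217] 77.12 z 0
[... 352 characters left out ...]
] rect [array([0.63 , 0.011]), array([0.107, 0.036]), np.float64(78.381)]
 obj [242. 196.] 166 top 0.0493 mean [0.5119 0.0387] circ [array([0.5124, 0.0391]), np.float64(0.0193)] rect [array([0.513, 0.04 ]), array([0.032, 0.03 ]), np.float64(22.596)]
 obj [268. 208.] 131 top 0.0492 mean [ 0.5166 -0.035 ] circ [array([ 0.5171, -0.0343]), np.float64(0.0141)] rect [array([ 0.517, -0.035]), array([0.026, 0.026]), np.float64(37.156)]
 hi [159. 149.] 99 z 0.0651 circ [array([0.4912, 0.3298]), np.float64(0.0193)]
 hi [399. 237.] 359 z 0.0672 circ [array([ 0.6111, -0.286 ]), np.float64(0.0295)]
 hi [373. 302.] 343 z 0.06 circ [array([ 0.4351, -0.3298]), np.float64(0.0178)]
(550, 665, 3) (525, 710, 3)
```

View pics/scene_crop.png

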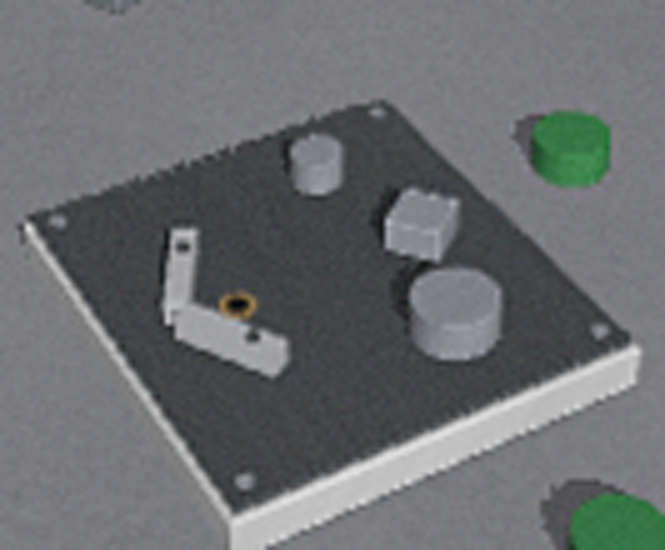

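The crop confirms it: the large plain bright cylinder at the left place (crop (455,315)) is the sample. The small disc is at (317,165), the block at (422,225) and the ring at (238,304), next to the V. I'll swing over with the gripper partly closed as a cradle, turning it as I go.

Call:
{"fn": "play_rows", "kwargs": {
  "linear": [
    [0.35,-0.5,0],
    [0.7,-1,0],
    [0.7,-1,0]
  ],
  "roll": [-0.014,-0.028,-0.028],
  "gripper": -0.48
}}

```text
time_s: 0.48
position: [0.2849, 0.484, 0.2314]
tcp_rot: [0.821, 3.03, -0.002]
force: [0.2, -0.5, -0.2]
gripper_width: 0.0321
grip_force: 0.0
```

Call:
{"fn": "play_rows", "kwargs": {
  "linear": [
    [0.35,-0.5,0],
    [0.7,-1,0],
    [0.7,-1,0]
  ],
  "roll": [-0.014,-0.028,-0.028]
}}

```text
time_s: 0.85
position: [0.3536, 0.3843, 0.2315]
tcp_rot: [1.083, 2.948, -0.001]
force: [-0.1, 0.7, -0.7]
gripper_width: 0.0224
grip_force: 0.0
```

Call:
{"fn": "play_rows", "kwargs": {
  "linear": [
    [0.35,-0.5,0],
    [0.7,-1,0],
    [0.7,-1,0]
  ],
  "roll": [-0.014,-0.028,-0.028]
}}

```text
time_s: 1.23
position: [0.4227, 0.2847, 0.2314]
tcp_rot: [1.336, 2.842, -0.001]
force: [0.2, 0.0, -0.5]
gripper_width: 0.022
grip_force: 0.0
```

Call:
{"fn": "play_rows", "kwargs": {
  "linear": [
    [0.35,-0.5,0],
    [0.7,-1,0],
    [0.7,-1,0],
    [0.7,-1,0]
  ],
  "roll": [-0.014,-0.027,-0.027,-0.027]
}}

```text
time_s: 1.72
position: [0.4893, 0.1905, 0.2309]
tcp_rot: [-1.557, -2.727, 0.0]
force: [0.1, 0.9, -0.1]
gripper_width: 0.022
grip_force: 0.0
```

```bash
cat >> h.py <<'E'
def wrist():
    s=ctrl.get_state(); c=ctrl.read_camera("wrist"); K=np.array(c["camera_matrix"]); M=np.array(c["mount"])
    Rt=cv2.Rodrigues(np.array(s["tcp_rot"],float))[0]; p=np.array(s["position"])
    Rw=Rt@M[:3,:3]; o=Rt@M[:3,3]+p; R=Rw.T; return c,K,R,-R@o
E
cat > w.py <<'E'
import sys
from h import *
c,K,R,t=wrist(); n=sys.argv[1]; px=c["pixels"]; W=cloud(c,K,R,t); z=W[...,2]
print("cam",(-R.T@t).round(3))
cv2.imwrite(f"pics/{n}.png",px[...,::-1])
hsv=cv2.cvtColor(px,cv2.COLOR_RGB2HSV)
b=((hsv[...,0]>10)&(hsv[...,0]<30)&(hsv[...,1]>110)&(abs(z-.03)<.006)).astype(np.uint8)
k,l,s,ce=cv2.connectedComponentsWithStats(cv2.dilate(b,np.ones((3,3))))
for i in range(1,k):
    if s[i,4]>30:
        v,u=np.nonzero((l==i)&(b>0)); r=cv2.minAreaRect(np.c_[u,v].astype(np.float32)); print("brass",np.round(r[0],1),np.round(r[1],1),ray(K,R,t,*r[0],.03).round(4))
m2=((z>.038)&(z<.07)).astype(np.uint8); k,l,s,ce=cv2.connectedComponentsWithStats(m2)
for i in range(1,k):
    if s[i,4]<200: continue
    zt=np.nanpercentile(z[l==i],90); mm=((l==i)&(abs(z-zt)<.004)).astype(np.uint8); v,u=np.nonzero(mm)
    P=np.array([ray(K,R,t,a,d,zt) for a,d in zip(u,v)])[:,:2].astype(np.float32)
    print("obj",ce[i].round(0),s[i,4],"z",zt.round(4),"circ",[np.round(a,4) for a in cv2.minEnclosingCircle(P)],"mean",P.mean(0).round(4),"rect",[np.round(a,4) for a in cv2.minAreaRect(P)])
E
python3 w.py w1
python3 - <<'E'
from h import *
for n in("scene","side"):
    d=np.load(""+n+".npz");W=cloud({"range_z":d["Z"]},d["K"],d["R"],d["t"]);h=cv2.cvtColor(d["px"],cv2.COLOR_RGB2HSV)
    g=((h[...,0]>45)&(h[...,0]<85)&(h[...,1]>100)).astype(np.uint8);k,l,s,c=cv2.connectedComponentsWithStats(g)
    for i in range(1,k):
        if s[i,4]>40: print("green",c[i].round(),np.nanmean(W[l==i],0).round(3))
E
```

```text
cam [0.455 0.247 0.374]
brass [494. 123.] [70. 34.] [0.7084 0.3908 0.03  ]
brass [397.3 136. ] [28.4 31. ] [0.615  0.3171 0.03  ]
brass [270.8 308.8] [ 5.6 12.3] [0.6113 0.0162 0.03  ]
obj [323.  69.] 5634 z 0.048 circ [array([0.4911, 0.3297]), np.float64(0.0316)] mean [0.49   0.3273] rect [array([0.4909, 0.3297]), array([0.062 , 0.0621]), np.float64(78.5911)]
obj [502. 132.] 675 z 0.0597 circ [array([0.7139, 0.3767]), np.float64(0.0158)] mean [0.7106 0.3728] rect [array([0.7086, 0.3715]), array([0.0157, 0.0314]), np.float64(44.6032)]
obj [407. 138.] 303 z 0.0499 circ [array([0.6171, 0.3174]), np.float64(0.0115)] mean [0.6172 0.3174] rect [array([0.6172, 0.3176]), array([0.0217, 0.0216]), np.float64(79.9889)]
obj [263. 253.] 839 z 0.0533 circ [array([0.548 , 0.0999]), np.float64(0.0224)] mean [0.5479 0.0996] rect [array([0.547 , 0.0993]), array([0.0395, 0.0445]), np.float64(35.1201)]
green [290. 186.] [0.389 0.032 0.016]
green [299. 266.] [0.591 0.238 0.018]
green [211. 167.] [0.578 0.225 0.015]
green [202. 237.] [0.376 0.019 0.017]
```

View pics/w1.png

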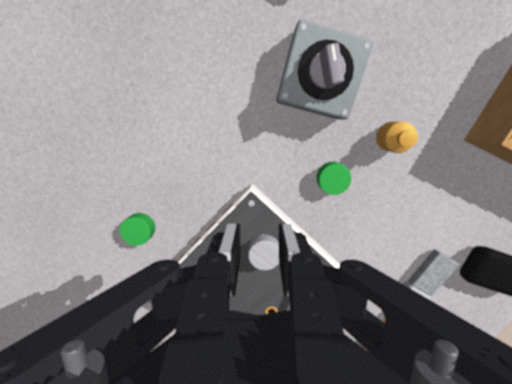

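The wrist view shows the fingers at (230,250) and (290,250), the sample between them at (264,252) and the ring at (271,309). That agrees with the fixed views. Next I'll go down behind the sample.

Call:
{"fn": "play_rows", "kwargs": {
  "linear": [
    [0.2,-0.25,-0.4],
    [0.35,-0.46,-0.9],
    [0.35,-0.46,-1.0]
  ],
  "roll": [0,0,0]
}}

```text
time_s: 2.15
position: [0.523, 0.1421, 0.1279]
tcp_rot: [-1.559, -2.723, 0.008]
force: [-0.5, 0.0, 0.6]
gripper_width: 0.0223
grip_force: 0.0
```

Call:
{"fn": "play_rows", "kwargs": {
  "linear": [
    [0,0,-0.4],
    [0,0,-0.7],
    [0,0,-0.88],
    [0,0,-0.95],
    [0,0,-0.95]
  ],
  "roll": [0,0,0,0,0]
}}

```text
time_s: 2.78
position: [0.5253, 0.1433, 0.0369]
tcp_rot: [1.56, 2.727, 0.001]
force: [0.4, -0.3, 0.2]
gripper_width: 0.0225
grip_force: 0.0
```

```bash
cat > sc.py <<'E'
import sys
from h import *
n=sys.argv[1]; o=[]
for k in("scene","side"):
    c,K,R,t=cam(k); u0,v0=(175,150) if k=="scene" else (195,120)
    o.append(cv2.resize(c["pixels"][v0:v0+120,u0:u0+150,::-1],(400,320),interpolation=cv2.INTER_CUBIC))
cv2.imwrite(f"pics/{n}.png",np.hstack(o))
E
python3 sc.py s1
```

```text
(no output)
```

View pics/s1.png

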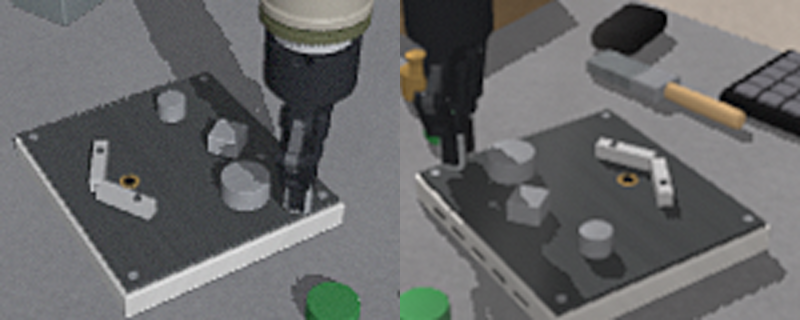

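The picture shows the fingertips straddling the plate corner behind the sample: at (298,195) in the scene half, with the sample at (245,185). I'll lower a little and start the cradle push.

Call:
{"fn": "play_rows", "kwargs": {
  "linear": [
    [0,0,-0.03],
    [0.05,-0.09,-0.03],
    [0.1,-0.18,-0.03],
    [0.125,-0.22,-0.03],
    [0.15,-0.265,-0.03],
    [0.175,-0.31,-0.03],
    [0.2,-0.355,-0.03],
    [0.225,-0.4,-0.03],
    [0.25,-0.445,-0.03],
    [0.275,-0.49,-0.03],
    [0.3,-0.535,-0.03],
    [0.3,-0.535,-0.03]
  ],
  "roll": [0,0,0,0,0,0,0,0,0,0,0,0]
}}

```text
time_s: 4.38
position: [0.5555, 0.0881, 0.0333]
tcp_rot: [1.562, 2.725, -0.001]
force: [-0.1, 0.9, 0.8]
gripper_width: 0.0223
grip_force: 0.1
```

```bash
cat > t.py <<'E'
from h import *
for n in("scene","side"):
    c,K,R,t=cam(n); W=cloud(c,K,R,t); z=W[...,2]; h=cv2.cvtColor(c["pixels"],cv2.COLOR_RGB2HSV)
    m=((abs(z-.0505)<.005)&(W[...,0]>.45)&(W[...,0]<.7)&(abs(W[...,1]-.04)<.12)&(h[...,2]>85)&(h[...,1]<60)).astype(np.uint8)
    k,l,s,ce=cv2.connectedComponentsWithStats(m)
    for i in range(1,k):
        if s[i,4]>40:
            q=W[l==i][:,:2].astype(np.float32); r=cv2.minEnclosingCircle(q); print(n,ce[i].round(),s[i,4],np.round(r[0],4),round(r[1],4),q.mean(0).round(4))
print(ctrl.get_state()["position"].round(4))
E
python3 t.py
```

```text
scene [239. 187.] 57 [ 0.5218 -0.0309] 0.0142 [ 0.5226 -0.03  ]
scene [247. 214.] 123 [0.575  0.0664] 0.0235 [0.5814 0.0646]
side [252. 180.] 173 [0.5665 0.0641] 0.0249 [0.5664 0.0599]
side [243. 194.] 105 [0.5125 0.0383] 0.0189 [0.5126 0.0385]
side [268. 207.] 79 [ 0.5181 -0.0336] 0.0145 [ 0.5171 -0.0355]
[0.5551 0.0883 0.0331]
```

Call:
{"fn": "play_rows", "kwargs": {
  "linear": [
    [0.025,-0.045,0],
    [0.05,-0.09,0],
    [0.075,-0.135,0],
    [0.1,-0.18,0],
    [0.125,-0.22,0],
    [0.15,-0.265,0],
    [0.175,-0.31,0],
    [0.2,-0.355,0],
    [0.225,-0.4,0],
    [0.245,-0.435,0],
    [0.245,-0.435,0]
  ],
  "roll": [0,0,0,0,0,0,0,0,0,0,0]
}}

```text
time_s: 5.85
position: [0.5799, 0.045, 0.0334]
tcp_rot: [1.562, 2.725, -0.0]
force: [-0.2, -0.4, -0.9]
gripper_width: 0.0223
grip_force: 0.0
```

```bash
python3 t.py; python3 sc.py s2
```

```text
scene [260. 199.] 97 [0.5166 0.043 ] 0.0194 [0.5184 0.0442]
scene [227. 211.] 105 [0.6019 0.0235] 0.0232 [0.6073 0.0222]
side [273. 183.] 170 [0.5904 0.0192] 0.0242 [0.5911 0.0166]
side [242. 194.] 108 [0.5131 0.0393] 0.0198 [0.5121 0.039 ]
side [268. 207.] 81 [ 0.5172 -0.0347] 0.0141 [ 0.5168 -0.0354]
[0.5798 0.0454 0.0334]
```

View pics/s2.png

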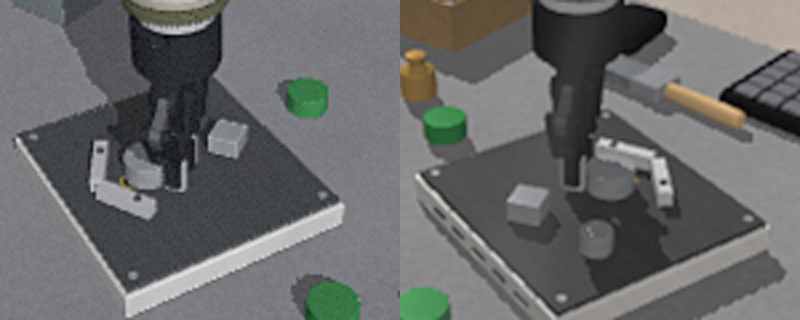

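The scene half shows the sample at (147,165), just in the mouth of the V, and the fingers at (178,165). I'll back off, lift, turn to the V's axis and come down between the block and the sample.

Call:
{"fn": "play_rows", "kwargs": {
  "linear": [
    [-0.06,0.1,0],
    [-0.1,0.15,0.15],
    [-0.15,0.1,0.5],
    [-0.25,-0.16,0.6],
    [-0.25,-0.16,0.6],
    [-0.25,-0.16,0.6],
    [-0.25,-0.16,0.6],
    [-0.25,-0.16,0.3],
    [-0.25,-0.16,0.08],
    [-0.25,-0.16,0.0],
    [-0.25,-0.16,0.0]
  ],
  "roll": [0,0,0.025,0.05,0.08,0.11,0.1306,0.1306,0.1306,0.1306,0.1306]
}}

```text
time_s: 7.42
position: [0.5545, 0.0299, 0.0338]
tcp_rot: [-0.344, -3.123, 0.0]
force: [-0.0, 0.1, 0.2]
gripper_width: 0.022
grip_force: 0.0
```

```bash
python3 t.py; python3 sc.py s3
```

```text
scene [262. 200.] 54 [0.5158 0.048 ] 0.0164 [0.5159 0.05  ]
scene [230. 209.] 188 [0.5989 0.0204] 0.0235 [0.5995 0.023 ]
side [276. 185.] 101 [0.5934 0.0152] 0.0223 [0.5918 0.0085]
side [242. 194.] 105 [0.5129 0.0401] 0.0195 [0.5125 0.0387]
side [268. 207.] 82 [ 0.5166 -0.0351] 0.0144 [ 0.5165 -0.0356]
[0.5553 0.0298 0.0345]
```

View pics/s3.png

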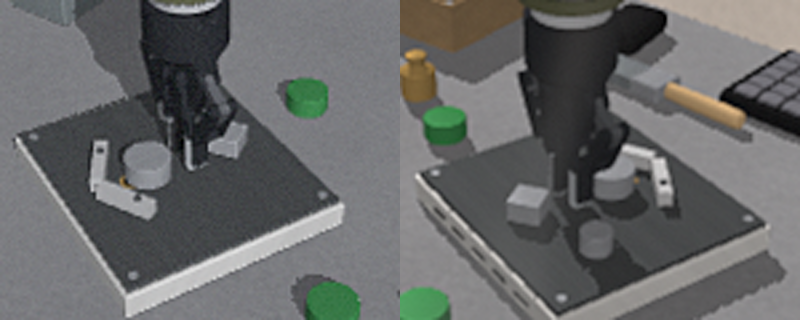

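The sample is now at (147,165) in the scene half, nearly on the V's axis, with the fingers behind it and the block untouched. Now I'll push along the V axis in small steps, watching the force.

Call:
{"fn": "play_rows", "kwargs": {
  "linear": [
    [0.04,-0.018,-0.01],
    [0.08,-0.028,-0.01],
    [0.11,-0.034,-0.01],
    [0.14,-0.04,-0.01],
    [0.17,-0.047,-0.01],
    [0.2,-0.055,-0.01],
    [0.23,-0.062,-0.01],
    [0.255,-0.07,-0.01],
    [0.255,-0.07,-0.01]
  ],
  "roll": [0,0,0,0,0,0,0,0,0]
}}

```text
time_s: 8.75
position: [0.5805, 0.0225, 0.0323]
tcp_rot: [0.344, 3.122, -0.0]
force: [-0.4, -0.5, -0.4]
gripper_width: 0.0223
grip_force: 0.2
```

Call:
{"fn": "play_rows", "kwargs": {
  "linear": [
    [0.02,-0.004,0],
    [0.02,-0.004,0]
  ],
  "roll": [0,0]
}}

```text
time_s: 9.0
position: [0.5821, 0.0221, 0.0323]
tcp_rot: [0.344, 3.123, -0.0]
force: [-0.4, 0.9, 0.3]
gripper_width: 0.022
grip_force: 0.5
```

```bash
python3 t.py; python3 -c "
from bench import ctrl
s=ctrl.get_state();print(s['force'],s['ft_torque'])"
```

```text
scene [260. 199.] 100 [0.5179 0.0433] 0.0199 [0.5185 0.0441]
scene [224. 211.] 205 [0.6114 0.0216] 0.0256 [0.6141 0.0203]
side [283. 183.] 56 [0.6124 0.0069] 0.0203 [0.6081 0.0007]
side [242. 194.] 109 [0.5127 0.0393] 0.0193 [0.5121 0.0387]
side [268. 207.] 84 [ 0.5177 -0.0342] 0.015 [ 0.5168 -0.0351]
[0.5821 0.0222 0.0323]
[-0.83014919  0.2426722  -0.56699141] [0.11556394 0.14101505 0.01300844]
```

Call:
{"fn": "play_rows", "kwargs": {
  "linear": [
    [0.01,-0.002,0],
    [0.01,-0.002,0]
  ],
  "roll": [0,0]
}}

```text
time_s: 9.35
position: [0.583, 0.022, 0.0323]
tcp_rot: [-0.344, -3.123, 0.0]
force: [-1.2, 0.8, 0.3]
gripper_width: 0.0222
grip_force: 0.8
```

Call:
{"fn": "play_rows", "kwargs": {
  "linear": [
    [0.01,-0.002,0],
    [0.01,-0.002,0]
  ],
  "roll": [0,0]
}}

```text
time_s: 9.6
position: [0.5841, 0.0218, 0.0323]
tcp_rot: [0.344, 3.123, -0.0]
force: [-1.9, -0.7, -0.3]
gripper_width: 0.0224
grip_force: 0.7
```

Call:
{"fn": "play_rows", "kwargs": {
  "linear": [
    [0.01,-0.002,0],
    [0.01,-0.002,0]
  ],
  "roll": [0,0]
}}

```text
time_s: 9.85
position: [0.5851, 0.0216, 0.0323]
tcp_rot: [0.344, 3.123, -0.0]
force: [-0.5, 0.1, -1.0]
gripper_width: 0.0223
grip_force: 0.6
```

Call:
{"fn": "play_rows", "kwargs": {
  "linear": [
    [0.01,-0.002,0],
    [0.01,-0.002,0]
  ],
  "roll": [0,0]
}}

```text
time_s: 10.1
position: [0.5855, 0.0215, 0.0322]
tcp_rot: [-0.344, -3.121, 0.0]
force: [-5.1, 0.6, 1.7]
gripper_width: 0.0222
grip_force: 2.3
```

Call:
{"fn": "play_rows", "kwargs": {
  "linear": [
    [0.01,-0.002,0],
    [0.01,-0.002,0]
  ],
  "roll": [0,0]
}}

```text
time_s: 10.35
position: [0.5856, 0.0215, 0.0321]
tcp_rot: [-0.344, -3.12, -0.0]
force: [-8.4, 1.5, 5.5]
gripper_width: 0.0227
grip_force: 4.2
```

```bash
python3 - <<'E'
from h import *
x=np.array([.976,-.218,0]);y=np.array([.218,.976,0]);F=[]
for i in range(6):
    c,K,R,t=cam("scene"); F.append(ctrl.get_state()["force"])
F=np.mean(F,0);print(F.round(2),"home",(F@x).round(2),(F@y).round(2))
o=cv2.resize(c["pixels"][185:245,195:270,::-1],(750,600),interpolation=cv2.INTER_CUBIC);cv2.imwrite("pics/s4.png",o)
E
python3 t.py
```

```text
[-8.21  0.74  4.72] home -8.18 -1.07
scene [260. 199.] 97 [0.5174 0.044 ] 0.02 [0.5181 0.0443]
scene [223. 212.] 204 [0.6142 0.0188] 0.0251 [0.6171 0.0192]
side [284. 183.] 55 [0.6129 0.0044] 0.0185 [ 6.108e-01 -4.000e-04]
side [242. 194.] 109 [0.513  0.0414] 0.0192 [0.5122 0.0388]
side [268. 207.] 84 [ 0.5173 -0.0346] 0.0143 [ 0.5169 -0.0347]
[0.5856 0.0215 0.032 ]
```

View pics/s4.png

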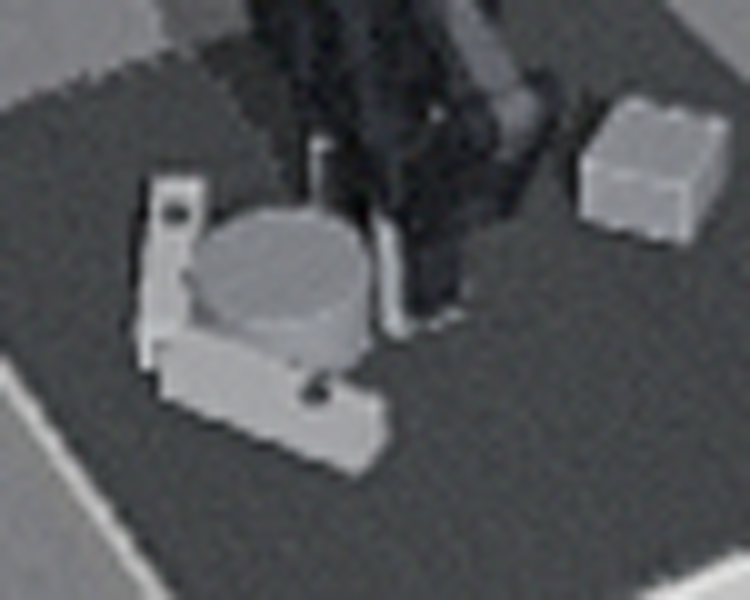

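The enlarged crop shows the sample at (280,290) against both jaws and covering the ring. The fingers are at (390,270) and the block at (655,170) is unmoved. I'll nudge sideways both ways to check that it's seated against each jaw.

Call:
{"fn": "play_rows", "kwargs": {
  "linear": [
    [-0.002,-0.01,0],
    [-0.004,-0.02,0],
    [-0.004,-0.02,0]
  ],
  "roll": [0,0,0]
}}

```text
time_s: 11.12
position: [0.5856, 0.021, 0.0321]
tcp_rot: [-0.342, -3.121, -0.002]
force: [-7.6, 5.6, 4.0]
gripper_width: 0.0222
grip_force: 4.3
```

Call:
{"fn": "play_rows", "kwargs": {
  "linear": [
    [0.002,0.01,0],
    [0.004,0.02,0],
    [0.008,0.04,0],
    [0.008,0.04,0]
  ],
  "roll": [0,0,0,0]
}}

```text
time_s: 11.62
position: [0.5858, 0.0218, 0.0319]
tcp_rot: [-0.346, -3.119, 0.003]
force: [-9.7, -3.0, 4.5]
gripper_width: 0.0225
grip_force: 5.4
```

Call:
{"fn": "play_rows", "kwargs": {
  "linear": [
    [-0.002,-0.01,0],
    [-0.004,-0.02,0],
    [-0.004,-0.02,0]
  ],
  "roll": [0,0,0]
}}

```text
time_s: 12.0
position: [0.5857, 0.0215, 0.032]
tcp_rot: [-0.344, -3.12, -0.0]
force: [-7.8, 0.7, 3.4]
gripper_width: 0.0223
grip_force: 5.0
```

A 2 mm command either way moved the tip only about 0.4 mm, and the force rose on both sides, so the sample is seated against both jaws. I'll retreat straight back and lift.

Call:
{"fn": "play_rows", "kwargs": {
  "linear": [
    [-0.03,0.007,0],
    [-0.08,0.018,0],
    [-0.16,0.036,0],
    [-0.2,0.044,0],
    [-0.2,0.044,0.3],
    [-0.2,0.044,0.8],
    [-0.2,0.044,1.0],
    [-0.2,0.044,1.0]
  ],
  "roll": [0,0,0,0,0,0,0,0],
  "gripper": -0.48
}}

```text
time_s: 13.0
position: [0.5682, 0.0257, 0.1343]
tcp_rot: [0.344, 3.119, 0.002]
force: [-0.3, -0.2, -0.4]
gripper_width: 0.0221
grip_force: 0.0
```

```bash
cat > v.py <<'E'
import sys
from h import *
# sample top circle vs jaw tops, per camera, in plate frame
for n in("scene","side"):
    c,K,R,t=cam(n); W=cloud(c,K,R,t); z=W[...,2]
    g=cv2.cvtColor(c["pixels"],cv2.COLOR_RGB2HSV)
    roi=(W[...,0]>.5)&(W[...,0]<.75)&(abs(W[...,1]-.02)<.12)
    m=(roi&(abs(z-.0515)<.004)&(g[...,2]>85)).astype(np.uint8)
    k,l,s,ce=cv2.connectedComponentsWithStats(m)
    i=1+np.argmin([np.hypot(*(ce[j]-((223,212) if n=="scene" else (284,180)))) for j in range(1,k)])
    q=W[l==i][:,:2].astype(np.float32); r=cv2.minEnclosingCircle(q)
    p=W[roi&(abs(z-.03)<.008)][:,:2]; pm=cv2.minAreaRect(W[(abs(z-.029)<.007)&(W[...,0]>.4)&(W[...,0]<.8)&(abs(W[...,1]-.02)<.18)][:,:2].astype(np.float32))
    x=np.array([.976,-.218]);y=np.array([.218,.976]); d=np.array(r[0])-pm[0]
    print(n,ce[i].round(),s[i,4],np.round(r[0],4),round(r[1],4),"plate",np.round(pm[0],4),np.round(pm[1],3),pm[2],"rel plate",(d@x).round(4),(d@y).round(4))
u=[]
c,K,R,t=cam("scene");u.append(cv2.resize(c["pixels"][190:240,195:245,::-1],(400,400),interpolation=cv2.INTER_CUBIC))
c,K,R,t=cam("side");u.append(cv2.resize(c["pixels"][155:205,260:310,::-1],(400,400),interpolation=cv2.INTER_CUBIC))
cv2.imwrite(f"pics/{sys.argv[1]}.png",np.hstack(u))
E
python3 v.py s5
```

```text
scene [222. 212.] 182 [0.6181 0.0172] 0.0225 plate [0.5739 0.028 ] [0.239 0.219] 76.98548889160156 rel plate 0.0455 -0.0009
side [280. 180.] 149 [0.6124 0.013 ] 0.0224 plate [0.5677 0.0237] [0.239 0.217] 77.0227279663086 rel plate 0.046 -0.0007
```

View pics/s5.png

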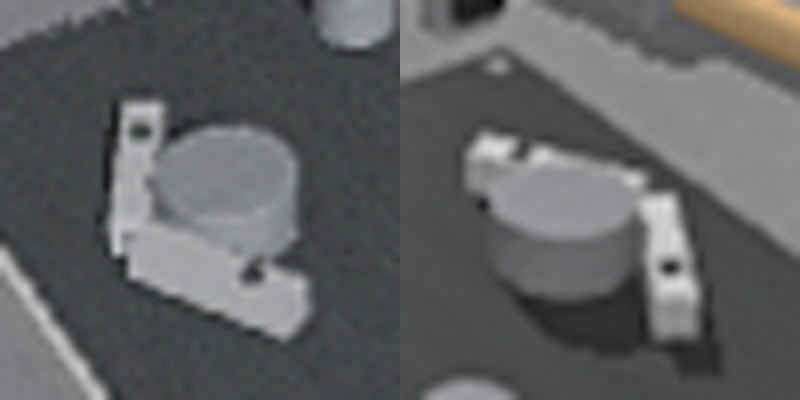

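Both views show the sample touching both jaws, at (225,190) in the left half and (565,225) in the right. It sits 45–46 mm from the plate centre along the V axis, so it's home. I'll shut the fingers and go to the button.

Call:
{"fn": "play_rows", "kwargs": {
  "linear": [
    [-0.15,-0.45,0.05],
    [-0.325,-0.88,0.1]
  ],
  "roll": [0,0],
  "gripper": -1
}}

```text
time_s: 13.45
position: [0.5335, -0.0631, 0.141]
tcp_rot: [-0.342, -3.121, 0.001]
force: [0.0, -0.8, 0.2]
gripper_width: 0.0003
grip_force: 0.0
```

Call:
{"fn": "play_rows", "kwargs": {
  "linear": [
    [-0.16,-0.45,0],
    [-0.325,-0.88,0]
  ],
  "roll": [0,0]
}}

```text
time_s: 13.7
position: [0.5007, -0.1517, 0.1412]
tcp_rot: [-0.344, -3.121, 0.0]
force: [1.1, 0.7, -0.0]
gripper_width: 0.0
grip_force: 0.0
```

Call:
{"fn": "play_rows", "kwargs": {
  "linear": [
    [-0.16,-0.45,0],
    [-0.325,-0.88,0]
  ],
  "roll": [0,0]
}}

```text
time_s: 13.95
position: [0.4683, -0.2396, 0.1412]
tcp_rot: [-0.344, -3.121, -0.0]
force: [0.9, -0.4, -0.3]
gripper_width: 0.0002
grip_force: 0.0
```

Call:
{"fn": "play_rows", "kwargs": {
  "linear": [
    [-0.16,-0.45,0],
    [-0.325,-0.88,0],
    [-0.325,-0.88,0],
    [-0.325,-0.88,0]
  ],
  "roll": [0,0,0,0]
}}

```text
time_s: 14.45
position: [0.4369, -0.3256, 0.1413]
tcp_rot: [-0.344, -3.121, -0.001]
force: [-0.5, 1.1, 0.6]
gripper_width: -0.0001
grip_force: 0.0
```

```bash
python3 sc.py dummy
python3 - <<'E'
from h import *
for n in("scene","side"):
    c,K,R,t=cam(n);W=cloud(c,K,R,t);z=W[...,2]
    m=((abs(z-.060)<.004)&(abs(W[...,0]-.44)<.05)&(abs(W[...,1]+.33)<.05))
    q=W[m][:,:2].astype(np.float32);print(n,m.sum(),np.round(cv2.minEnclosingCircle(q)[0],4),q.mean(0).round(4),np.percentile(z[m],[50,90]).round(4))
    m=(abs(z-.04)<.006)&(abs(W[...,0]-.44)<.07)&(abs(W[...,1]+.33)<.07);print(" box",[np.round(a,4) for a in cv2.minAreaRect(W[m][:,:2].astype(np.float32))])
print(ctrl.get_state()["position"].round(4))
E
```

```text
scene 59 [ 0.4393 -0.3271] [ 0.4407 -0.324 ] [0.0603 0.0619]
 box [array([ 0.4402, -0.3259]), array([0.0892, 0.0906]), np.float64(11.9982)]
side 353 [ 0.4344 -0.3292] [ 0.4335 -0.3307] [0.06   0.0612]
 box [array([ 0.4355, -0.3297]), array([0.0912, 0.0898]), np.float64(12.0848)]
[ 0.4377 -0.325   0.142 ]
```

Call:
{"fn": "play_rows", "kwargs": {
  "linear": [
    [0,-0.02,-0.3],
    [0,-0.02,-0.6],
    [0,-0.02,-0.74],
    [0,-0.02,-0.77],
    [0,-0.02,-0.77]
  ],
  "roll": [0,0,0,0,0]
}}

```text
time_s: 15.28
position: [0.4376, -0.3286, 0.0661]
tcp_rot: [0.344, 3.122, -0.001]
force: [0.2, -0.6, -0.4]
gripper_width: 0.0005
grip_force: 0.0
```

Call:
{"fn": "play_rows", "kwargs": {
  "linear": [
    [0,0,-0.02],
    [0,0,-0.04],
    [0,0,-0.06],
    [0,0,-0.08],
    [0,0,-0.08]
  ],
  "roll": [0,0,0,0,0]
}}

```text
time_s: 15.9
position: [0.4375, -0.3286, 0.0576]
tcp_rot: [0.344, 3.122, -0.001]
force: [0.8, -0.5, 4.3]
gripper_width: 0.0
grip_force: 2.0
```

Call:
{"fn": "play_rows", "kwargs": {
  "linear": [
    [0,0,-0.01],
    [0,0,-0.02],
    [0,0,-0.02]
  ],
  "roll": [0,0,0]
}}

```text
time_s: 16.27
position: [0.4375, -0.3287, 0.0561]
tcp_rot: [0.344, 3.122, -0.0]
force: [-0.3, 1.6, 10.1]
gripper_width: 0.0002
grip_force: 5.1
```

Call:
{"fn": "play_rows", "kwargs": {
  "linear": [
    [0,0,-0.01],
    [0,0,-0.02],
    [0,0,-0.02],
    [0,0,-0.02]
  ],
  "roll": [0,0,0,0]
}}

```text
time_s: 16.77
position: [0.4376, -0.3287, 0.0557]
tcp_rot: [0.344, 3.121, 0.0]
force: [-6.4, 6.3, 27.9]
gripper_width: -0.0005
grip_force: 13.8
```

Call:
{"fn": "play_rows", "kwargs": {
  "linear": [
    [0,0,0.1],
    [0,0,0.3],
    [0,0,0.7],
    [0,0,1.0],
    [0,0,1.0],
    [0,0,1.0]
  ],
  "roll": [0,0,0,0,0,0]
}}

```text
time_s: 17.52
position: [0.4364, -0.3278, 0.1522]
tcp_rot: [-0.344, -3.121, -0.001]
force: [1.0, 0.3, -0.9]
gripper_width: 0.0001
grip_force: 0.0
```

```bash
python3 v.py s6; python3 t.py; python3 -c "
from bench import ctrl
print(ctrl.get_state()['force'])"
```

```text
scene [222. 212.] 182 [0.6178 0.016 ] 0.0231 plate [0.5741 0.0292] [0.239 0.219] 77.05169677734375 rel plate 0.0455 -0.0033
side [280. 180.] 151 [0.6122 0.015 ] 0.0228 plate [0.5671 0.0234] [0.237 0.218] 77.2223129272461 rel plate 0.0459 0.0016
scene [239. 187.] 60 [ 0.5211 -0.0305] 0.0155 [ 0.5221 -0.0304]
scene [260. 199.] 96 [0.517  0.0421] 0.0198 [0.5182 0.0443]
scene [222. 212.] 190 [0.6177 0.0177] 0.0225 [0.6184 0.019 ]
side [280. 181.] 161 [0.6125 0.0129] 0.0226 [0.6104 0.0123]
side [242. 194.] 107 [0.5121 0.0397] 0.02 [0.5122 0.039 ]
side [268. 207.] 84 [ 0.5173 -0.0348] 0.0142 [ 0.517 -0.035]
[ 0.4367 -0.3282  0.1526]
[ 0.11345348 -0.46100253  0.34172926]
```

The button reached its hard stop at 28 N and has been released. The sample is unchanged at home and nothing is touching the robot, so I'm handing in.

```bash
python3 -c "
from bench import ctrl
print(ctrl.sign_off())"
```

```text
the job is handed in; nothing more can be done
None
```

The sample is home against both V-stop jaws, the start button was then pressed to its hard stop and released, and the job was handed in after about 18 s on the robot's clock.

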